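# Clear the chromatography bench after pump service

## Task

Clear up the bench: hang the ear defenders over the bar of the steel rail by their headband, one cup on each side of the bar, so that they hang freely and level; lay the loose spanner flat in the tray that already holds a spanner, and stand the loose small bottle upright in the tray that already holds a bottle. Set things down rather than drop them, keep the bottles upright, keep the stored spanner and bottle in their trays, and leave the big amber jar and the grey meter where they are.

Things in the scene. Friction and masses are not known exactly. Their poses are not given: they have to be found in the camera images.
- ear_defenders: grey ear defenders (mm), stiff arched headband, standing on two cups, arch up: 148 wide (y, cup to cup), 62 deep (x), 152 tall, 0.2 kg. Origin on the underside midway between the cups, z up. Cups 62 by 27 by 76 high, gap of 82 between. Padded grey crown at the top of the arch, 30 (x) by 60 (y), underside 126 and top 152 above the origin; band beside it 22 wide, 5 thick
- crown_under (a point): centre of the underside of the crown pad, where the bar should bear
- crown_top (a point): centre of the top of the crown pad
- rail: fixed steel rail on the bench: round bar of diameter 12 along its y, bar axis 135 above the bench, between two posts (diameter 16, 145 tall) 120 either side of its middle, on feet 110 (x) by 32 (y) by 8 high; origin on the bench below the bar's middle
- rail_mid (a point): middle of the bar, on its axis; y along the bar, z up
- spanner: the loose steel combination spanner, 150 long in all, shaft 16 wide and 10 thick (1 to 11 above its underside), heads 34 wide and 12 thick, ring end towards its -x, open jaw towards +x; origin midway along the shaft, on the underside; x along the length, z up
- bottle: the loose clear glass 100 ml laboratory bottle with paper label and blue screw cap, 112 tall; body diameter 56 up to 72 high, shoulder, cap diameter 36 from 88 to 112 high; z up its axis, origin at the centre of its underside
- spanner_tray: the tray that holds a spanner: blue open plastic tray fixed to the bench, 180 (x) by 150 (y) outside, 32 high, walls and floor 5 thick; origin at the centre of its underside, z up
- bottle_tray: the tray that holds a bottle, otherwise the same as the other: blue open plastic tray fixed to the bench, 180 (x) by 150 (y) outside, 32 high, walls and floor 5 thick; origin at the centre of its underside, z up
- stored_spanner: the spanner already in its tray, along the tray's x near its +y wall, same as the loose one: steel combination spanner, 150 long in all, shaft 16 wide and 10 thick (1 to 11 above its underside), heads 34 wide and 12 thick, ring end towards its -x, open jaw towards +x; origin midway along the shaft, on the underside; x along the length, z up
- stored_bottle: the bottle already in its tray, standing towards the tray's +x end, same as the loose one: clear glass 100 ml laboratory bottle with paper label and blue screw cap, 112 tall; body diameter 56 up to 72 high, shoulder, cap diameter 36 from 88 to 112 high; z up its axis, origin at the centre of its underside
- jar: bystander: amber glass jar with black cap, diameter 84, 150 tall, origin at the centre of its underside
- meter: bystander: grey bench meter, 80 (x) by 120 (y) by 45 high, origin at the centre of its underside
Not all that is in view belongs to the job. What is shaped like the bottle but purple is not meant. What is shaped like the ear_defenders but purple or turquoise is not meant.

How it is judged:
By the outcome, as a careful person would: the job done as asked, in the order asked, and still so for the second after the job is handed in, with the robot touching nothing.
It also fails if it takes over 72 s, if anything falls off the work surface, if the arm or the gripper's body presses on something with over 40 N, if the wrist force passes 120 N, or if a joint passes its speed limit or range.

## Robot

A 6-joint arm with a two-finger parallel gripper is mounted at the origin on the work surface. World frame = base frame: x ahead of the robot, y to its left, z up, the work surface at z = 0. Lengths are in m, angles in rad, forces in N, time in s.
With the tool pointing down it reaches from about 0.35 to 0.8 m from the base axis. Payload 7.3 kg.
Tool frame: the origin (TCP) lies midway between the tips of the shut fingers; the grasp point (between the pads) lies 19 mm behind it; z points along the fingers, y is the line along which they close (so a half turn about z gives the same grasp; the last joint's range is limited). The gripper opens to 85 mm and grips with 20 to 120 N. Pads are 22 mm wide; open, the fingers measure 114 mm over their backs; the gripper's body (76 mm by 85 mm) begins 54 mm behind the grasp point. The pads swing forward as they close: fully open they stand 13 mm farther back than shut.
Start: joints at [-1.32, 0.342, 1.524, -0, 1.275, -0.146], TCP at [0.203, -0.484, 0.231] pointing down, gripper open.
Joint ranges: [-2.53, 2.53], [-0.77, 2.02], [0.04, 2.7], [-1, 4.14], [0.28, 2.66], [-3.11, 3.11]. Speed limits (rad/s): [2.57, 2.57, 3.14, 3.14, 3.14, 3.14].

## Interface

Orientations are given as a unit quaternion [x, y, z, w].
In Python, from bench import r, grab_frame, camera_params gives the robot as it stands.
- The arm moves only by the tool play_rows, never from a script. Its argument "rows" is a list of rows, each an object with "delta_pos": the shift along the tool's x, y, z in cm, a list of three; "rot": the turn, a rotation vector about the tool's x, y, z in rad, a list of three; "hand": the closure, from 0 (fully open) to 1 (shut). In form: [{"delta_pos": [dx, dy, dz], "rot": [ax, ay, az], "hand": hand}, ...]. A call has 1 to 10 rows; each row is the pose to reach, as a shift and turn from the pose commanded when the call began, along the tool's axes at that moment; what a row does not reach only later rows make up. A row lasts 1/12 s, in which the tool goes at most 41.7 mm and 7.16 degrees, less where a joint would pass 70% of its speed; a pose out of reach is approached as far as the arm can. A call with a gripper value outside its range is refused whole. The fingers move at their own pace and stop on an object; the grip force is fixed at half the most. Time passes only in rows, so rows that repeat a pose let the fingers close. It gives the time, the measured TCP pose, the force, the opening and the grip force at its end, in the units of the state.
- r.get_obs(): the state, without advancing time (a new reading comes with each control period).
- grab_frame(name): name is "side" or "top" or "wrist"; returns (picture, depth): 384x512x3 uint8, red, green, blue; 384x512 float32, m along the optical axis (not along the pixel's ray), 0 where there is no reading.
- camera_params(name): a dict with "camera_matrix" (3x3 intrinsics, pixels), "view" (4x4, takes a point from world to camera coordinates). Camera axes: x right, y down, z forward; pixel columns grow to the right and rows downward; lengths in m; the calibration is good to about 2 mm. A picture is of the moment at which its call begins: read the wrist's pose just before it. camera_params takes no time and is no camera call; for the wrist camera it gives the pose at the moment of the call.
- r.finish_job(): hands the job in; it is judged then, once.
The state is a dict: "clock": time; "joint_positions": joint angles; "joint_velocities": joint speeds; "effort": joint torques, N m; "tcp_pos": TCP position; "tcp_rot": TCP orientation; "force": force on the tool from outside, world axes, zero at the start; "torque": the same for the moment, N m; "opening": opening from 0.0 (shut) to 1.0 (fully open); "gripper_force": force on a finger pad.
Only numpy, scipy, OpenCV 4.12 (cv2) and the standard library are available. Lean on these libraries where they do the work, as an engineer would, in place of code of your own. Each camera call takes 0.05 s, during which the arm holds its last target. There are 200 camera calls.

## Working session

There is one attempt and no reset: what is moved stays moved. The work goes in short steps, Python scripts to look and compute and a tool call to move; the robot and the scene stay as the last step left them, time stands still between calls to the robot, and variables do not carry over. Pictures are saved under pics/ and viewed, at most 10 in all, crops included, and the job is handed in when it is done.

Besides the shell and the picture viewer there is one more tool, called after "Request:" by a JSON object that holds its "op" and its "data", one argument or row to a line. play_rows: Moves the arm, as the interface text tells. Its arguments: {"type":"object","properties":{"rows":{"type":"array","items":{"type":"object","properties":{"delta_pos":{"type":"array","items":{"type":"number"}},"rot":{"type":"array","items":{"type":"number"}},"hand":{"type":"number"}}}}},"required":["rows"]}

```bash
ls; mkdir -p pics
cat > h.py <<'E'
import numpy as np,cv2
from bench import r,grab_frame,camera_params
def snap(n):
    p=camera_params(n);im,d=grab_frame(n);np.savez(''+n+'.npz',im=im,d=d,K=p['camera_matrix'],V=p['view']);return im
def cloud(n):
    z=np.load(''+n+'.npz');K=z['K'];d=z['d'];v,u=np.mgrid[:d.shape[0],:d.shape[1]]
    P=np.stack([(u-K[0,2])/K[0,0]*d,(v-K[1,2])/K[1,1]*d,d,np.ones_like(d)],-1)@np.linalg.inv(z['V']).T
    P=P[...,:3];P[d==0]=np.nan;return z['im'],P
E
python3 - <<'E'
from h import *
for n in('top','side'):
    im=snap(n);cv2.imwrite(f'pics/{n}0.png',cv2.resize(im[...,::-1],(800,600),interpolation=cv2.INTER_CUBIC))
    p=camera_params(n);print(n,np.linalg.inv(p['view']).round(2),p['camera_matrix'])
E
```

```text
pics
top [[-0.01 -1.    0.09  0.42]
 [-1.    0.01 -0.02  0.03]
 [ 0.02 -0.09 -1.    1.07]
 [ 0.    0.    0.    1.  ]] [[364.55808354   0.         254.38087083]
 [  0.         364.55808354 194.90683574]
 [  0.           0.           1.        ]]
side [[-0.98 -0.14  0.14  0.34]
 [-0.19  0.64 -0.75  0.77]
 [ 0.01 -0.76 -0.65  0.79]
 [ 0.    0.    0.    1.  ]] [[349.8039743    0.         256.54979059]
 [  0.         349.8039743  194.16474844]
 [  0.           0.           1.        ]]
```

View pics/top0.png

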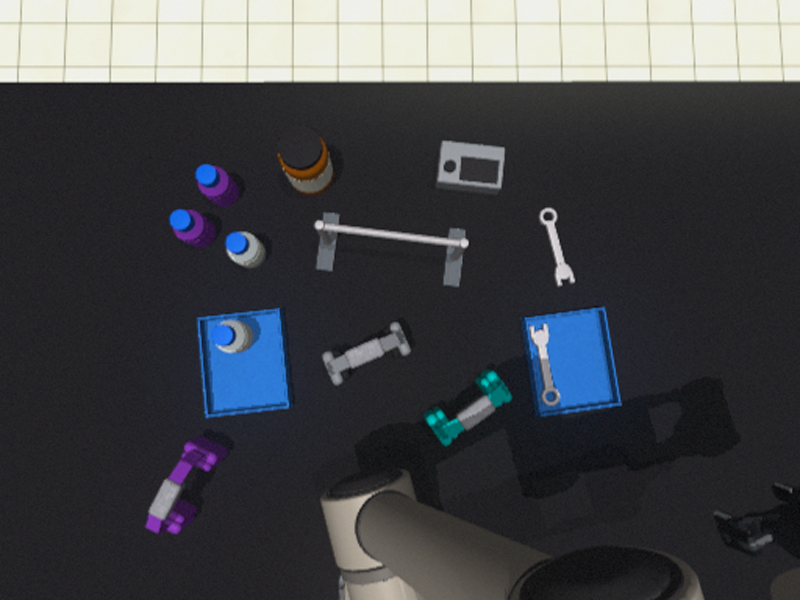

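View pics/side0.png

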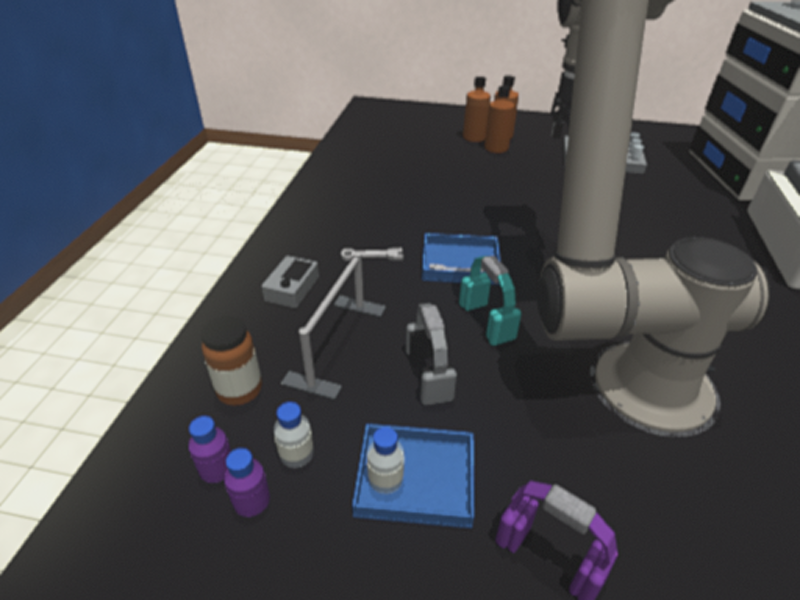

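Top picture (800×600): the ear defenders are grey (367,352), turquoise (470,405) and purple (185,485). Grey is the one meant, because the task rules out the other two. The bottles are clear (245,248), purple (190,227) and (215,183), and clear in the tray (232,335). The loose clear one at (245,248) is meant. The loose spanner is at (557,247), the stored one at (545,365), and the bar runs from (320,226) to (463,243).

Run:
```python
from h import *
im,P=cloud('top')
s=512/800
a=im[int(190*s):int(430*s),int(170*s):int(490*s)]
cv2.imwrite('pics/crop1.png',cv2.resize(a[...,::-1],(800,600),interpolation=cv2.INTER_CUBIC))
def reg(x0,y0,x1,y1,zl,zh,f=None):
    sl=np.s_[int(y0*s):int(y1*s),int(x0*s):int(x1*s)]
    p=P[sl].reshape(-1,3);c=im[sl].reshape(-1,3).astype(int)
    m=(p[:,2]>zl)&(p[:,2]<zh)
    if f is not None:m&=f(c)
    p=p[m];q=p[:,:2];mu=q.mean(0);w,v=np.linalg.eigh(np.cov((q-mu).T))
    rc=cv2.minAreaRect(q.astype(np.float32))
    return len(p),p.mean(0).round(4),'z95',np.percentile(p[:,2],[5,50,95]).round(4),'ang',np.degrees(np.arctan2(v[1,1],v[0,1])).round(1),'rect',np.round(rc[0],4),np.round(rc[1],4),round(rc[2],1)
blue=lambda c:(c[:,2]>c[:,0]+40)
bright=lambda c:c.min(1)>110
print('ear all',reg(315,310,418,395,.03,.2))
print('ear top',reg(315,310,418,395,.145,.2))
print('ear >.12',reg(315,310,418,395,.12,.2))
print('bar',reg(300,205,480,265,.125,.16))
print('bottle cap',reg(222,225,270,272,.1,.13,blue))
print('stored cap',reg(205,315,255,358,.1,.13,blue))
print('spanner',reg(530,200,585,292,.004,.03))
print('spanner br',reg(530,200,585,292,-.01,.03,bright))
print('sp tray',reg(515,300,628,422,.022,.045,blue))
print('stored sp',reg(525,320,565,410,.007,.03,lambda c:(c.max(1)-c.min(1))<40))
print('b tray',reg(190,300,298,425,.022,.04,blue))
print('meter',reg(430,135,512,200,.035,.06)); print('jar',reg(270,120,340,200,.14,.17))
print('turq',reg(420,360,520,450,.03,.2))
print(r.get_obs())
```

```text
ear all (852, array([0.4243, 0.0616, 0.1159]), 'z95', array([0.0693, 0.1341, 0.1533]), 'ang', np.float64(113.0), 'rect', array([0.4242, 0.062 ]), array([0.0611, 0.1476]), 22.8)
ear top (301, array([0.4244, 0.0614, 0.151 ]), 'z95', array([0.1459, 0.1512, 0.1547]), 'ang', np.float64(113.0), 'rect', array([0.4241, 0.0627]), array([0.0296, 0.0723]), 22.2)
ear >.12 (489, array([0.4244, 0.0616, 0.1452]), 'z95', array([0.1286, 0.149 , 0.1541]), 'ang', np.float64(113.1), 'rect', array([0.4243, 0.0621]), array([0.0297, 0.1233]), 22.6)
bar (478, array([0.618 , 0.0178, 0.1403]), 'z95', array([0.1361, 0.1403, 0.1451]), 'ang', np.float64(82.5), 'rect', array([0.6179, 0.0178]), array([0.2539, 0.0148]), 82.7)
bottle cap (156, array([0.6117, 0.2793, 0.1114]), 'z95', array([0.1047, 0.1118, 0.1146]), 'ang', np.float64(45.1), 'rect', array([0.6122, 0.2799]), array([0.0346, 0.0343]), 73.9)
stored cap (162, array([0.4553, 0.2973, 0.1158]), 'z95', array([0.1088, 0.1164, 0.1189]), 'ang', np.float64(70.3), 'rect', array([0.4563, 0.298 ]), array([0.0337, 0.0341]), 85.6)
spanner (416, array([ 0.618 , -0.2944,
[... 1414 characters left out ...]
: 0.1, 'joint_positions': array([-1.32001357e+00,  3.42645411e-01,  1.52493231e+00, -1.45853065e-06,
        1.27543302e+00, -1.46009147e-01]), 'joint_velocities': array([ 0.0015639 , -0.00095792, -0.00182849,  0.00157064,  0.00093661,
        0.00086172]), 'effort': array([ 1.41674180e-03, -4.34450305e+01, -2.46489984e+01, -5.44276389e-06,
        4.65334364e-03,  2.82998388e-05]), 'tcp_pos': array([ 0.20281452, -0.48383904,  0.23069566]), 'tcp_rot': array([ 9.80383704e-01,  1.97097161e-01, -3.78241735e-05, -7.08035394e-04]), 'force': array([-0.26318367, -0.15227992,  0.50314346]), 'torque': array([ 0.04146541, -0.00304855,  0.02132888]), 'gripper_force': 0.0, 'opening': 1.0012868437402929}
```

View pics/crop1.png

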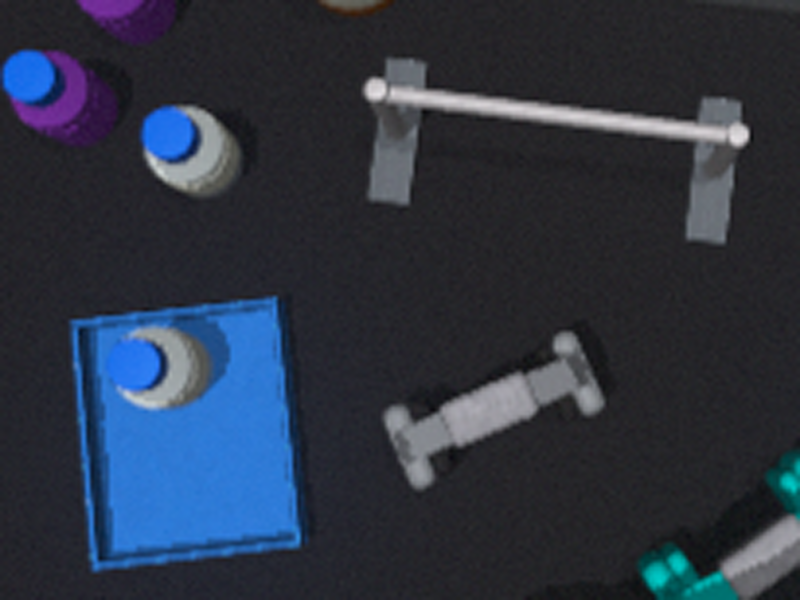

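The crop confirms grey cups on the ear defenders, centred at about (495,410) in the crop, and the clear bottle at about (190,150). Next I'll write a helper for the moves.

```bash
cat >> h.py <<'E'
from scipy.spatial.transform import Rotation as R
def go(*targets):
    """targets: (x,y,z,yaw of tool y in deg); prints the shift (cm) and turn from the present pose"""
    o=r.get_obs();R0=R.from_quat(o['tcp_rot']);p=o['tcp_pos']
    print('now',p.round(4),'yaw_y',np.degrees(np.arctan2(*R0.as_matrix()[[1,0],1])).round(1),'open',round(o['opening'],3),'t',o['clock'],'F',o['force'].round(1))
    for x,y,z,a in targets:
        a=np.radians(a);Y=[np.cos(a),np.sin(a),0];Z=[0,0,-1];X=np.cross(Y,Z)
        Rt=R.from_matrix(np.array([X,Y,Z]).T)
        print((R0.inv().apply(np.array([x,y,z])-p)*100).round(2).tolist(),(R0.inv()*Rt).as_rotvec().round(3).tolist())
E
python3 - <<'E'
from h import *
go((.40,-.25,.28,-20),(.4243,.0617,.28,23),(.4243,.0617,.129,23))
E
```

```text
now [ 0.2028 -0.4838  0.2307] yaw_y -67.3 open 1.001 t 0.1 F [-0.3 -0.2  0.5]
[27.22, -13.95, -4.91] [-0.001, -0.001, -0.825]
[41.51, -41.76, -4.86] [-0.001, -0.001, -1.575]
[41.51, -41.74, 10.24] [-0.001, -0.001, -1.575]
```

Request:
{"op": "play_rows", "data": {
  "rows": [
    {"delta_pos": [3, -1.5, -0.6], "rot": [0, 0, -0.1], "hand": 0},
    {"delta_pos": [6.5, -3.5, -1.2], "rot": [0, 0, -0.22], "hand": 0},
    {"delta_pos": [10, -5.2, -1.8], "rot": [0, 0, -0.34], "hand": 0},
    {"delta_pos": [13.6, -7, -2.5], "rot": [0, 0, -0.46], "hand": 0},
    {"delta_pos": [17, -8.7, -3.1], "rot": [0, 0, -0.58], "hand": 0},
    {"delta_pos": [20.5, -10.5, -3.7], "rot": [0, 0, -0.7], "hand": 0},
    {"delta_pos": [24, -12.5, -4.4], "rot": [0, 0, -0.82], "hand": 0},
    {"delta_pos": [26.5, -15.5, -4.9], "rot": [0, 0, -0.94], "hand": 0},
    {"delta_pos": [28.5, -18.5, -4.9], "rot": [0, 0, -1.06], "hand": 0},
    {"delta_pos": [30.5, -21.5, -4.9], "rot": [0, 0, -1.17], "hand": 0}
  ]
}}

```text
clock: 0.93
tcp_pos: [0.4014, -0.1661, 0.2802]
tcp_rot: [0.706, 0.708, 0.0, -0.0]
force: [1.2, -0.6, 0.1]
opening: 1.004
gripper_force: 0.0
```

Run:
```python
from h import *
go((.4243,.0617,.28,23),(.4243,.0617,.129,23))
```

```text
now [ 0.4014 -0.1661  0.2802] yaw_y 0.1 open 1.004 t 0.9333 F [ 1.2 -0.6  0.1]
[22.78, 2.34, 0.02] [-0.0, -0.0, -0.399]
[22.78, 2.34, 15.12] [-0.0, -0.0, -0.399]
```

Request:
{"op": "play_rows", "data": {
  "rows": [
    {"delta_pos": [4, 0.4, 0], "rot": [0, 0, -0.1], "hand": 0},
    {"delta_pos": [8, 0.8, 0], "rot": [0, 0, -0.2], "hand": 0},
    {"delta_pos": [12, 1.2, 0], "rot": [0, 0, -0.3], "hand": 0},
    {"delta_pos": [16, 1.6, 0], "rot": [0, 0, -0.4], "hand": 0},
    {"delta_pos": [20, 2, 0], "rot": [0, 0, -0.4], "hand": 0},
    {"delta_pos": [22.8, 2.3, 0], "rot": [0, 0, -0.4], "hand": 0},
    {"delta_pos": [22.8, 2.3, 3], "rot": [0, 0, -0.4], "hand": 0},
    {"delta_pos": [22.8, 2.3, 6], "rot": [0, 0, -0.4], "hand": 0},
    {"delta_pos": [22.8, 2.3, 8], "rot": [0, 0, -0.4], "hand": 0},
    {"delta_pos": [22.8, 2.3, 8], "rot": [0, 0, -0.4], "hand": 0}
  ]
}}

```text
clock: 1.77
tcp_pos: [0.4223, 0.0603, 0.1966]
tcp_rot: [0.554, 0.833, -0.002, -0.004]
force: [-1.6, 0.1, -0.3]
opening: 1.001
gripper_force: 0.0
```

Run:
```python
from h import *
go((.4243,.0617,.129,23))
im=snap('wrist');cv2.imwrite('pics/w1.png',im[...,::-1])
I,P=cloud('wrist')
m=(P[...,2]>.145)&(P[...,2]<.16)&(np.hypot(P[...,0]-.424,P[...,1]-.062)<.06)
q=P[m][:,:2].astype(np.float32);print(len(q),q.mean(0),cv2.minAreaRect(q),np.median(P[m][:,2]))
```

```text
now [0.4223 0.0603 0.1966] yaw_y 22.7 open 1.001 t 1.7667 F [-1.6  0.1 -0.3]
[0.03, 0.29, 6.75] [-0.008, -0.003, -0.005]
3299 [0.42089158 0.06477211] ((0.4215627908706665, 0.06318830698728561), (0.030032122507691383, 0.06800779700279236), 22.8197078704834) 0.15070250296176393
```

View pics/w1.png

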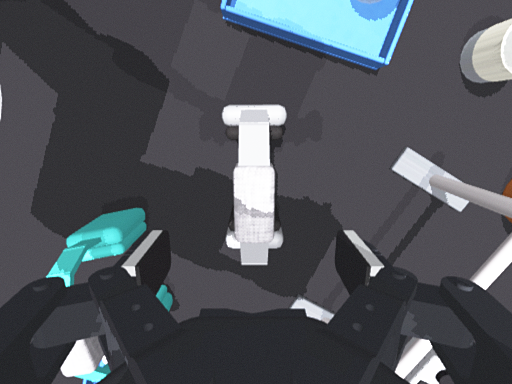

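Wrist view: the grey crown sits at (254,205), centred between the open fingertips at about x 150 and 360. Now I descend and grip.

Request:
{"op": "play_rows", "data": {
  "rows": [
    {"delta_pos": [0, 0.1, 2], "rot": [0, 0, 0], "hand": 0},
    {"delta_pos": [0, 0.1, 4], "rot": [0, 0, 0], "hand": 0},
    {"delta_pos": [0, 0.1, 5.5], "rot": [0, 0, 0], "hand": 0},
    {"delta_pos": [0, 0.1, 6.7], "rot": [0, 0, 0], "hand": 0},
    {"delta_pos": [0, 0.1, 6.7], "rot": [0, 0, 0], "hand": 0}
  ]
}}

```text
clock: 2.23
tcp_pos: [0.4258, 0.06, 0.1328]
tcp_rot: [0.554, 0.832, -0.0, -0.001]
force: [-0.4, -0.1, -0.1]
opening: 0.999
gripper_force: 0.0
```

Run:
```python
from h import *
go((.423,.062,.129,23))
```

```text
now [0.4258 0.06   0.1328] yaw_y 22.7 open 0.999 t 2.2333 F [-0.4 -0.1 -0.1]
[0.29, -0.18, 0.38] [-0.001, -0.001, -0.006]
```

Request:
{"op": "play_rows", "data": {
  "rows": [
    {"delta_pos": [0.25, -0.15, 0.35], "rot": [0, 0, 0], "hand": 0},
    {"delta_pos": [0.25, -0.15, 0.35], "rot": [0, 0, 0], "hand": 0.3},
    {"delta_pos": [0.25, -0.15, 0.35], "rot": [0, 0, 0], "hand": 0.5},
    {"delta_pos": [0.25, -0.15, 0.35], "rot": [0, 0, 0], "hand": 0.7},
    {"delta_pos": [0.25, -0.15, 0.35], "rot": [0, 0, 0], "hand": 1},
    {"delta_pos": [0.25, -0.15, 0.35], "rot": [0, 0, 0], "hand": 1},
    {"delta_pos": [0.25, -0.15, 0.35], "rot": [0, 0, 0], "hand": 1},
    {"delta_pos": [0.25, -0.15, 0.35], "rot": [0, 0, 0], "hand": 1},
    {"delta_pos": [0.25, -0.15, 0.35], "rot": [0, 0, 0], "hand": 1},
    {"delta_pos": [0.25, -0.15, 0.35], "rot": [0, 0, 0], "hand": 1}
  ]
}}

```text
clock: 3.07
tcp_pos: [0.4237, 0.0618, 0.1305]
tcp_rot: [0.554, 0.832, 0.0, 0.0]
force: [-2.3, -0.1, 5.6]
opening: 0.338
gripper_force: 59.4
```

Run:
```python
from h import *
o=r.get_obs();x,y,z=o['tcp_pos']
print(o['gripper_force'])
go((x,y,.31,22.7),(.618,.0178,.31,82.5),(.618,.0178,.154,82.5))
```

```text
59.409810304641724
now [0.4237 0.0618 0.1305] yaw_y 22.7 open 0.338 t 3.0667 F [-2.3 -0.1  5.6]
[-0.01, 0.01, -17.95] [0.0, 0.001, 0.0]
[-11.57, 16.23, -17.94] [0.0, 0.001, -1.044]
[-11.56, 16.22, -2.34] [0.0, 0.001, -1.044]
```

Request:
{"op": "play_rows", "data": {
  "rows": [
    {"delta_pos": [0, 0, -1], "rot": [0, 0, 0], "hand": 1},
    {"delta_pos": [0, 0, -3], "rot": [0, 0, 0], "hand": 1},
    {"delta_pos": [0, 0, -5.5], "rot": [0, 0, 0], "hand": 1},
    {"delta_pos": [0, 0, -8], "rot": [0, 0, 0], "hand": 1},
    {"delta_pos": [0, 0, -10.5], "rot": [0, 0, 0], "hand": 1},
    {"delta_pos": [0, 0, -13], "rot": [0, 0, 0], "hand": 1},
    {"delta_pos": [0, 0, -15], "rot": [0, 0, 0], "hand": 1},
    {"delta_pos": [0, 0, -17], "rot": [0, 0, 0], "hand": 1},
    {"delta_pos": [0, 0, -18], "rot": [0, 0, 0], "hand": 1},
    {"delta_pos": [0, 0, -18], "rot": [0, 0, 0], "hand": 1}
  ]
}}

```text
clock: 3.9
tcp_pos: [0.4244, 0.062, 0.3119]
tcp_rot: [0.554, 0.832, 0.001, 0.002]
force: [0.0, -0.3, -2.7]
opening: 0.338
gripper_force: 60.0
```

Run:
```python
from h import *
print(r.get_obs()['gripper_force'])
go((.618,.0178,.31,82.5))
```

```text
60.022578835487366
now [0.4244 0.062  0.3119] yaw_y 22.7 open 0.338 t 3.9 F [ 0.  -0.3 -2.7]
[-11.54, 16.15, 0.28] [0.003, 0.004, -1.044]
```

Request:
{"op": "play_rows", "data": {
  "rows": [
    {"delta_pos": [-1, 1.4, 0], "rot": [0, 0, -0.09], "hand": 1},
    {"delta_pos": [-2.3, 3.2, 0], "rot": [0, 0, -0.2], "hand": 1},
    {"delta_pos": [-3.7, 5.2, 0], "rot": [0, 0, -0.32], "hand": 1},
    {"delta_pos": [-5.1, 7.2, 0], "rot": [0, 0, -0.44], "hand": 1},
    {"delta_pos": [-6.5, 9.2, 0], "rot": [0, 0, -0.56], "hand": 1},
    {"delta_pos": [-7.9, 11.2, 0], "rot": [0, 0, -0.68], "hand": 1},
    {"delta_pos": [-9.3, 13.2, 0], "rot": [0, 0, -0.8], "hand": 1},
    {"delta_pos": [-10.6, 14.9, 0.1], "rot": [0, 0, -0.92], "hand": 1},
    {"delta_pos": [-11.3, 15.8, 0.2], "rot": [0, 0, -1.0], "hand": 1},
    {"delta_pos": [-11.5, 16.2, 0.2], "rot": [0, 0, -1.045], "hand": 1}
  ]
}}

```text
clock: 4.73
tcp_pos: [0.6184, 0.0176, 0.3048]
tcp_rot: [0.063, 0.998, -0.0, -0.002]
force: [0.2, 0.1, -1.9]
opening: 0.341
gripper_force: 60.2
```

Request:
{"op": "play_rows", "data": {
  "rows": [
    {"delta_pos": [0, 0, 0], "rot": [0, 0, 0], "hand": 1},
    {"delta_pos": [0, 0, 0], "rot": [0, 0, 0], "hand": 1}
  ]
}}

```text
clock: 4.9
tcp_pos: [0.617, 0.0184, 0.3062]
tcp_rot: [0.066, 0.998, 0.0, -0.001]
force: [-0.2, 0.1, -1.6]
opening: 0.335
gripper_force: 60.2
```

Run:
```python
from h import *
go((.618,.0178,.165,82.5))
for n in('side','wrist'):
    im=snap(n)
im=np.load('side.npz')['im'];w=np.load('wrist.npz')['im']
cv2.imwrite('pics/s2.png',cv2.resize(im[80:290,110:390,::-1],(800,600),interpolation=cv2.INTER_CUBIC))
I,P=cloud('side')
m=(P[...,2]>.137)&(P[...,2]<.46)&(np.hypot(P[...,0]-.618,P[...,1]-.018)<.09)
q=P[m];
d=np.array([np.cos(np.radians(-7.5)),np.sin(np.radians(-7.5))]);s=(q[:,:2]-[.618,.0178])@d
c=(q[:,2]>.18)&(q[:,2]<.235)  # cups
h=np.histogram(s[c],bins=np.arange(-.1,.1,.005));print(h[0],s[c].min(),s[c].max())
b=(q[:,2]<.23)&(s<0);b2=(q[:,2]<.23)&(s>0);print('cup bottoms',np.percentile(q[(s<-.03)][:,2],1),np.percentile(q[(s>.03)&(q[:,2]>.15)][:,2],1))
```

```text
now [0.617  0.0184 0.3062] yaw_y 82.5 open 0.335 t 4.9 F [-0.2  0.1 -1.6]
[-0.14, -0.04, 14.11] [-0.0, -0.003, -0.001]
[  0   0   0   0 114  35  27  23  19  31  17   0   0   0   0   0   0   0
   0   0   0   0   0   0   0   0   0 140  32  18  38  29  21  13   0   0
   0   0   0] -0.07828596610854645 0.06836768707948944
cup bottoms 0.18091106997298895 0.1805936784396016
```

View pics/s2.png

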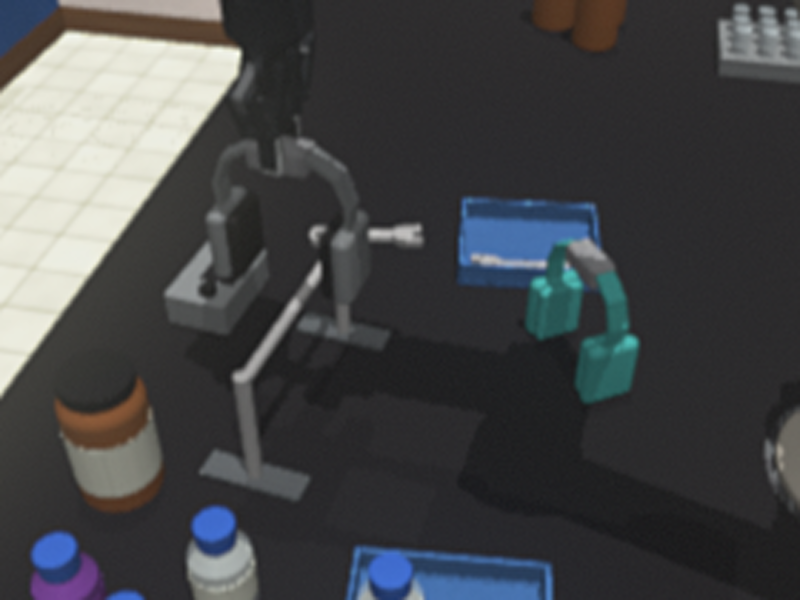

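The side view shows the ear defenders held level above the bar, with the cups straddling it at crop (235,235) and (350,258). I'll compare them with the bar in the same camera.

Run:
```python
from h import *
snap('top')
d=np.array([np.cos(np.radians(-7.5)),np.sin(np.radians(-7.5))]);e=np.array([-d[1],d[0]])
for n in('side','top'):
    I,P=cloud(n);q=P.reshape(-1,3);q=q[~np.isnan(q[:,0])];s=(q[:,:2]-[.618,.0178])@d;t=(q[:,:2]-[.618,.0178])@e
    b=(abs(s)<.03)&(abs(t)<.105)&(abs(t)>.035)&(q[:,2]>.125)&(q[:,2]<.15)
    A=np.c_[2*s[b],2*q[b,2],np.ones(b.sum())];
    for sg in(1,-1):
        k=b&(t*sg>0)
        if k.sum()>20:
            ss,zz=s[k],q[k,2];c=np.linalg.lstsq(np.c_[2*ss,2*zz,np.ones(k.sum())],ss**2+zz**2,rcond=None)[0];print(n,'bar side',sg,k.sum(),'mean s,z',ss.mean(),zz.mean(),'range',np.percentile(ss,[2,98]),'circ',c[:2])
    c=(q[:,2]>.19)&(q[:,2]<.235)&(abs(t)<.05)&(abs(s)<.1)
    print(n,'cup s',np.percentile(s[c],[.5,99.5]) if c.sum()>30 else c.sum(),'t',np.percentile(t[c],[1,99]) if c.sum()>30 else '')
    for zl,zh in((.19,.205),(.215,.235),(.28,.31)):
        c=(q[:,2]>zl)&(q[:,2]<zh)&(abs(t)<.04)&(abs(s)<.1)
        if c.sum()>20:print(n,zl,np.percentile(s[c],[1,99]))
```

```text
side bar side 1 84 mean s,z -0.004055498947007948 0.13858840977834377 range [-0.00825266  0.00225003] circ [-0.00269298  0.1362045 ]
side bar side -1 24 mean s,z -0.0027739637415877595 0.13867038926760808 range [-0.00779244  0.00276907] circ [-0.00228221  0.13598443]
side cup s [-0.07764471  0.0678695 ] t [-0.02019035  0.0327162 ]
side 0.19 [-0.07750613  0.06738596]
side 0.215 [-0.07762917  0.06708313]
side 0.28 [-0.07008292  0.06155345]
top bar side 1 109 mean s,z 7.48397703143808e-05 0.13994015515006172 range [-0.00491443  0.00612354] circ [0.00040019 0.13821083]
top bar side -1 58 mean s,z -0.00012025514905091703 0.1402497323583372 range [-0.0048879   0.00612299] circ [0.0004889  0.13854318]
top cup s 10 t 
top 0.28 [-0.06862204 -0.02944795]
```

Request:
{"op": "play_rows", "data": {
  "rows": [
    {"delta_pos": [-0.2, 0, 1], "rot": [0, 0, 0], "hand": 1},
    {"delta_pos": [-0.25, 0, 3], "rot": [0, 0, 0], "hand": 1},
    {"delta_pos": [-0.25, 0, 5], "rot": [0, 0, 0], "hand": 1},
    {"delta_pos": [-0.25, 0, 7], "rot": [0, 0, 0], "hand": 1},
    {"delta_pos": [-0.25, 0, 9], "rot": [0, 0, 0], "hand": 1},
    {"delta_pos": [-0.25, 0, 11], "rot": [0, 0, 0], "hand": 1},
    {"delta_pos": [-0.25, 0, 12.5], "rot": [0, 0, 0], "hand": 1},
    {"delta_pos": [-0.25, 0, 14], "rot": [0, 0, 0], "hand": 1},
    {"delta_pos": [-0.25, 0, 15], "rot": [0, 0, 0], "hand": 1},
    {"delta_pos": [-0.25, 0, 15], "rot": [0, 0, 0], "hand": 1}
  ]
}}

```text
clock: 5.88
tcp_pos: [0.6183, 0.0182, 0.155]
tcp_rot: [0.065, 0.998, 0.0, -0.002]
force: [-0.6, 0.0, -2.8]
opening: 0.336
gripper_force: 60.2
```

Request:
{"op": "play_rows", "data": {
  "rows": [
    {"delta_pos": [0, 0, 0.3], "rot": [0, 0, 0], "hand": 1},
    {"delta_pos": [0, 0, 0.5], "rot": [0, 0, 0], "hand": 1},
    {"delta_pos": [0, 0, 0.5], "rot": [0, 0, 0], "hand": 1}
  ]
}}

```text
clock: 6.13
tcp_pos: [0.6202, 0.018, 0.1533]
tcp_rot: [0.065, 0.998, -0.0, 0.001]
force: [-0.6, 0.2, -1.9]
opening: 0.338
gripper_force: 60.2
```

Request:
{"op": "play_rows", "data": {
  "rows": [
    {"delta_pos": [0, 0, 0.1], "rot": [0, 0, 0], "hand": 1},
    {"delta_pos": [0, 0, 0.2], "rot": [0, 0, 0], "hand": 1},
    {"delta_pos": [0, 0, 0.3], "rot": [0, 0, 0], "hand": 1},
    {"delta_pos": [0, 0, 0.3], "rot": [0, 0, 0], "hand": 1}
  ]
}}

```text
clock: 6.47
tcp_pos: [0.6199, 0.018, 0.1498]
tcp_rot: [0.065, 0.998, -0.0, 0.0]
force: [-0.8, 0.2, -2.6]
opening: 0.335
gripper_force: 60.2
```

Request:
{"op": "play_rows", "data": {
  "rows": [
    {"delta_pos": [0, 0, 0.1], "rot": [0, 0, 0], "hand": 1},
    {"delta_pos": [0, 0, 0.2], "rot": [0, 0, 0], "hand": 1},
    {"delta_pos": [0, 0, 0.2], "rot": [0, 0, 0], "hand": 1}
  ]
}}

```text
clock: 6.72
tcp_pos: [0.6198, 0.018, 0.1475]
tcp_rot: [0.065, 0.998, -0.0, -0.0]
force: [0.3, 1.2, -2.5]
opening: 0.334
gripper_force: 60.2
```

```bash
cat > ck.py <<'E'
from h import *
d=np.array([np.cos(np.radians(-7.5)),np.sin(np.radians(-7.5))]);e=np.array([-d[1],d[0]])
snap('side');I,P=cloud('side');q=P.reshape(-1,3);q=q[~np.isnan(q[:,0])];s=(q[:,:2]-[.618,.0178])@d;t=(q[:,:2]-[.618,.0178])@e
for zl,zh in((.05,.07),(.07,.085)):
    c=(q[:,2]>zl)&(q[:,2]<zh)&(abs(t)<.04)&(abs(s)<.1);print(zl,np.percentile(s[c],[.5,99.5]))
for sg in(-1,1):
    c=(s*sg>.045)&(abs(s)<.09)&(abs(t)<.04)&(q[:,2]>.003);print('cup bottom',np.percentile(q[c,2],[1,5]))
o=r.get_obs();print(o['tcp_pos'],o['force'])
im=np.load('side.npz')['im'];cv2.imwrite('pics/s_%d.png'%int(o['clock']*100),cv2.resize(im[110:290,130:370,::-1],(800,600),interpolation=cv2.INTER_CUBIC))
E
python3 ck.py
```

```text
0.05 [-0.07468111  0.07079205]
0.07 [-0.07472448  0.07025138]
cup bottom [0.02283648 0.0288454 ]
cup bottom [0.03145504 0.05195739]
[0.61982071 0.01800563 0.14759672] [-0.0741324  -0.04259753 -1.71671439]
```

Request:
{"op": "play_rows", "data": {
  "rows": [
    {"delta_pos": [0, 0, 0.1], "rot": [0, 0, 0], "hand": 1},
    {"delta_pos": [0, 0, 0.2], "rot": [0, 0, 0], "hand": 1},
    {"delta_pos": [0, 0, 0.2], "rot": [0, 0, 0], "hand": 1}
  ]
}}

```text
clock: 7.02
tcp_pos: [0.6198, 0.018, 0.1455]
tcp_rot: [0.065, 0.998, -0.0, -0.0]
force: [0.7, -0.5, -2.5]
opening: 0.338
gripper_force: 60.2
```

Request:
{"op": "play_rows", "data": {
  "rows": [
    {"delta_pos": [0, 0, 0.1], "rot": [0, 0, 0], "hand": 1},
    {"delta_pos": [0, 0, 0.1], "rot": [0, 0, 0], "hand": 1}
  ]
}}

```text
clock: 7.18
tcp_pos: [0.6199, 0.018, 0.1453]
tcp_rot: [0.065, 0.998, -0.0, 0.0]
force: [-1.3, -0.5, 2.3]
opening: 0.333
gripper_force: 60.7
```

Contact at the expected height; release.

Request:
{"op": "play_rows", "data": {
  "rows": [
    {"delta_pos": [0, 0, 0.05], "rot": [0, 0, 0], "hand": 0.6},
    {"delta_pos": [0, 0, 0.05], "rot": [0, 0, 0], "hand": 0.5},
    {"delta_pos": [0, 0, 0.05], "rot": [0, 0, 0], "hand": 0.3},
    {"delta_pos": [0, 0, 0.05], "rot": [0, 0, 0], "hand": 0.1},
    {"delta_pos": [0, 0, 0.05], "rot": [0, 0, 0], "hand": 0},
    {"delta_pos": [0, 0, 0.05], "rot": [0, 0, 0], "hand": 0},
    {"delta_pos": [0, 0, 0.05], "rot": [0, 0, 0], "hand": 0},
    {"delta_pos": [0, 0, -1], "rot": [0, 0, 0], "hand": 0},
    {"delta_pos": [0, 0, -3], "rot": [0, 0, 0], "hand": 0},
    {"delta_pos": [0, 0, -6], "rot": [0, 0, 0], "hand": 0}
  ]
}}

```text
clock: 8.02
tcp_pos: [0.6186, 0.0181, 0.2036]
tcp_rot: [0.065, 0.998, 0.0, -0.003]
force: [0.3, -0.4, 0.9]
opening: 1.003
gripper_force: 0.0
```

Request:
{"op": "play_rows", "data": {
  "rows": [
    {"delta_pos": [0, 0, -3], "rot": [0, 0, 0], "hand": 0},
    {"delta_pos": [0, 0, -6], "rot": [0, 0, 0], "hand": 0},
    {"delta_pos": [0, 0, -9], "rot": [0, 0, 0], "hand": 0},
    {"delta_pos": [0, 0, -9], "rot": [0, 0, 0], "hand": 0}
  ]
}}

```text
clock: 8.35
tcp_pos: [0.622, 0.0179, 0.3029]
tcp_rot: [0.065, 0.998, -0.0, 0.006]
force: [0.5, -0.5, 1.5]
opening: 0.999
gripper_force: 0.0
```

```bash
python3 ck.py; ls pics
python3 - <<'E'
from h import *
snap('top');im,P=cloud('top')
s=.64
b=(im.min(2)>105)&(abs(P[...,0]-.617)<.1)&(abs(P[...,1]+.293)<.08)&(P[...,2]<.03)
q=P[b][:,:2];mu=q.mean(0);w,v=np.linalg.eigh(np.cov((q-mu).T));d=v[:,1]*np.sign(v[0,1]);e=np.array([-d[1],d[0]])
a=(q-mu)@d;c=(q-mu)@e
print(b.sum(),mu,np.degrees(np.arctan2(d[1],d[0])),a.min(),a.max())
for k in np.arange(-.08,.08,.01):
    m=(a>=k)&(a<k+.01)
    if m.any():print(round(k,2),m.sum(),c[m].min().round(4),c[m].max().round(4),c[m].mean().round(4))
go((.615,-.15,.25,82.5))
E
```

```text
0.05 [-0.07687512  0.06883068]
0.07 [-0.07610118  0.07014673]
cup bottom [0.020583  0.0287084]
cup bottom [0.03141254 0.0533743 ]
[0.62125059 0.01794799 0.29972923] [ 0.54962523  0.45106581 -0.01092369]
crop1.png
s2.png
s_676.png
s_840.png
side0.png
top0.png
w1.png
335 [ 0.61714096 -0.29487739] 13.258497817448404 -0.06859895227493876 0.07928913385852883
-0.07 18 -0.0189 0.0169 -0.0004
-0.06 40 -0.0161 0.0147 -0.0006
-0.05 36 -0.0151 0.0158 0.0007
-0.04 26 -0.0116 0.011 -0.0
-0.03 19 -0.0063 0.0071 0.0004
-0.02 18 -0.0082 0.0075 0.0004
-0.01 17 -0.009 0.0068 -0.0003
-0.0 20 -0.0067 0.0079 0.0003
0.01 17 -0.0076 0.0065 0.0
0.02 17 -0.0084 0.0069 -0.0006
0.03 19 -0.0082 0.0079 0.0004
0.04 20 -0.0073 0.0081 0.0003
0.05 25 -0.0169 0.0137 0.0005
0.06 20 -0.0157 0.0158 0.0002
0.07 23 -0.0132 0.0121 -0.0011
now [0.6204 0.018  0.297 ] yaw_y 82.6 open 1.003 t 8.45 F [ 0.2 -0.9 -0.2]
[-1.62, -16.73, 4.71] [0.0, 0.004, 0.001]
```

View pics/s_840.png

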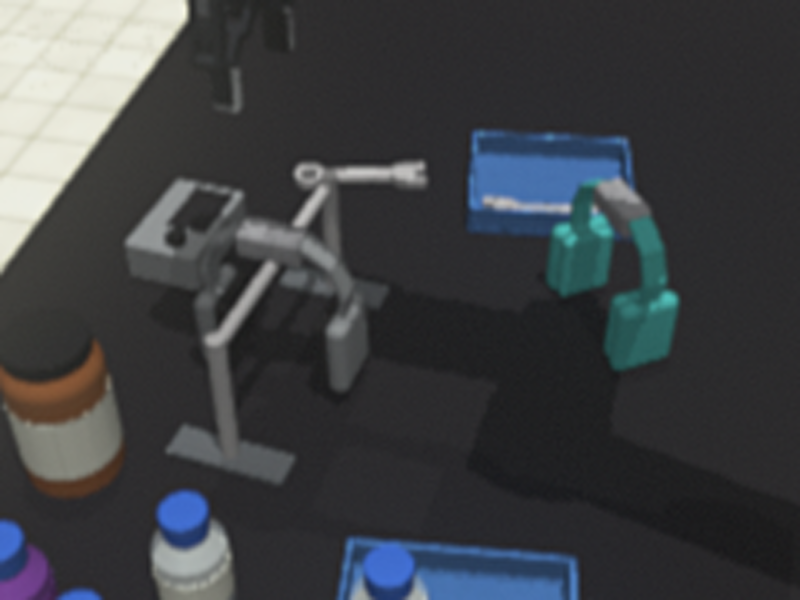

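The ear defenders hang across the bar, with the crown at (270,240) and cups on both sides. I'll check that they're level once the arm is away, and go for the spanner now.

Run:
```python
from h import *
go((.622,-.294,.15,103.3),(.622,-.294,.06,103.3)); print(r.get_obs()['joint_positions'])
```

```text
now [0.6204 0.018  0.297 ] yaw_y 82.6 open 1.003 t 8.45 F [ 0.2 -0.9 -0.2]
[-4.14, -30.92, 14.72] [-0.001, 0.004, -0.362]
[-4.1, -30.92, 23.72] [-0.001, 0.004, -0.362]
[-9.43220829e-02  4.87061808e-01  1.11865649e+00 -9.37963915e-05
  1.53188758e+00 -1.53535250e+00]
```

Request:
{"op": "play_rows", "data": {
  "rows": [
    {"delta_pos": [-0.5, -3.5, 0], "rot": [0, 0, -0.05], "hand": 0},
    {"delta_pos": [-1, -7.5, 0], "rot": [0, 0, -0.1], "hand": 0},
    {"delta_pos": [-1.5, -11.5, 0], "rot": [0, 0, -0.15], "hand": 0},
    {"delta_pos": [-2, -15.5, 0], "rot": [0, 0, -0.2], "hand": 0},
    {"delta_pos": [-2.6, -19.5, 1], "rot": [0, 0, -0.25], "hand": 0},
    {"delta_pos": [-3.1, -23.3, 3], "rot": [0, 0, -0.3], "hand": 0},
    {"delta_pos": [-3.6, -26.8, 5.5], "rot": [0, 0, -0.362], "hand": 0},
    {"delta_pos": [-4.1, -29.7, 8], "rot": [0, 0, -0.362], "hand": 0},
    {"delta_pos": [-4.1, -30.9, 11], "rot": [0, 0, -0.362], "hand": 0},
    {"delta_pos": [-4.1, -30.9, 14.5], "rot": [0, 0, -0.362], "hand": 0}
  ]
}}

```text
clock: 9.28
tcp_pos: [0.6194, -0.2976, 0.1478]
tcp_rot: [-0.114, 0.994, -0.001, -0.0]
force: [0.3, 0.0, -0.2]
opening: 1.0
gripper_force: 0.0
```

Request:
{"op": "play_rows", "data": {
  "rows": [
    {"delta_pos": [0, 0, 0], "rot": [0, 0, 0], "hand": 0},
    {"delta_pos": [0, 0, 0], "rot": [0, 0, 0], "hand": 0}
  ]
}}

```text
clock: 9.45
tcp_pos: [0.6191, -0.2928, 0.1472]
tcp_rot: [-0.116, 0.993, 0.002, -0.003]
force: [-0.5, 0.1, 1.0]
opening: 1.002
gripper_force: 0.0
```

Run:
```python
from h import *
snap('wrist');im,P=cloud('wrist')
cv2.imwrite('pics/w2.png',im[...,::-1])
b=(P[...,2]>.006)&(P[...,2]<.02)&(abs(P[...,0]-.622)<.1)&(abs(P[...,1]+.293)<.05)&(im.min(2)>90)
q=P[b][:,:2];mu=np.median(q,0);w,v=np.linalg.eigh(np.cov((q-mu).T));d=v[:,1]*np.sign(v[0,1]);e=np.array([-d[1],d[0]])
a=(q-mu)@d;m=abs(a)<.03;f=np.polyfit(a[m],((q-mu)@e)[m],1)
print(b.sum(),mu,np.degrees(np.arctan2(d[1],d[0])),np.degrees(f[0]),'mid',mu+d*(a.min()+a.max())/2+e*f[1],a.min(),a.max(),np.percentile(P[b][:,2],[5,50,95]))
go((.622,-.294,.06,103.3))
snap('top');im,P=cloud('top')
e0=np.radians(-7.5);d=np.array([np.cos(e0),np.sin(e0)]);s=(P[...,:2]-[.618,.0178])@d;t=(P[...,:2]-[.618,.0178])@np.array([-d[1],d[0]])
m=(abs(s)<.028)&(abs(t)<.012)&(P[...,2]>.15);print('crown tilt deg',np.degrees(np.polyfit(s[m],P[...,2][m],1)[0]),m.sum(),P[...,2][m].mean())
m=(abs(s)<.1)&(abs(t)<.05)&(P[...,2]>.145);print('crown',s[m].min(),s[m].max())
m=(abs(s)<.1)&(abs(t)<.04)&(P[...,2]>.05);print('all',s[m].min(),s[m].max(),t[m].min(),t[m].max())
```

```text
2628 [ 0.60281365 -0.29673245] 13.118622384671406 0.39359563502177397 mid [ 0.62005138 -0.29492826] -0.05691938546421842 0.09131410608715944 [0.00879829 0.01054139 0.01197562]
now [ 0.6207 -0.2933  0.1501] yaw_y 103.3 open 1.002 t 9.5 F [ 0.4 -0.5  0.7]
[-0.12, -0.11, 9.01] [0.001, -0.001, 0.0]
crown tilt deg 0.16833218795204336 214 0.166986773427133
crown -0.05687239450431542 0.060951609648004355
all -0.07312182517504977 0.07585200255681689 -0.03924580622199706 0.03976787952758895
```

The ear defenders are level to 0.2°. I descend on the spanner.

Request:
{"op": "play_rows", "data": {
  "rows": [
    {"delta_pos": [0, 0.1, 3], "rot": [0, 0, 0], "hand": 0},
    {"delta_pos": [0, 0.1, 6], "rot": [0, 0, 0], "hand": 0.1},
    {"delta_pos": [0, 0.1, 9], "rot": [0, 0, 0], "hand": 0.3},
    {"delta_pos": [0, 0.1, 11], "rot": [0, 0, 0], "hand": 0.4},
    {"delta_pos": [0, 0.1, 12.5], "rot": [0, 0, 0], "hand": 0.4},
    {"delta_pos": [0, 0.1, 13.5], "rot": [0, 0, 0], "hand": 0.4},
    {"delta_pos": [0, 0.1, 13.5], "rot": [0, 0, 0], "hand": 0.4},
    {"delta_pos": [0, 0.1, 13.5], "rot": [0, 0, 0], "hand": 0.4}
  ]
}}

```text
clock: 10.22
tcp_pos: [0.6215, -0.2928, 0.0166]
tcp_rot: [-0.116, 0.993, -0.001, 0.001]
force: [0.3, 0.5, 0.9]
opening: 0.604
gripper_force: 0.0
```

Run:
```python
from h import *
go((.6205,-.2943,.004,103.3))
```

```text
now [ 0.6215 -0.2928  0.0166] yaw_y 103.3 open 0.604 t 10.2167 F [0.3 0.5 0.9]
[0.13, -0.12, 1.26] [-0.002, 0.002, 0.001]
```

Request:
{"op": "play_rows", "data": {
  "rows": [
    {"delta_pos": [0.1, -0.1, 0.5], "rot": [0, 0, 0], "hand": 0.4},
    {"delta_pos": [0.1, -0.1, 1], "rot": [0, 0, 0], "hand": 0.4},
    {"delta_pos": [0.1, -0.1, 1.2], "rot": [0, 0, 0], "hand": 0.4},
    {"delta_pos": [0.1, -0.1, 1.2], "rot": [0, 0, 0], "hand": 0.6},
    {"delta_pos": [0.1, -0.1, 1.2], "rot": [0, 0, 0], "hand": 0.8},
    {"delta_pos": [0.1, -0.1, 1.2], "rot": [0, 0, 0], "hand": 1},
    {"delta_pos": [0.1, -0.1, 1.2], "rot": [0, 0, 0], "hand": 1},
    {"delta_pos": [0.1, -0.1, 1.2], "rot": [0, 0, 0], "hand": 1},
    {"delta_pos": [0.1, -0.1, 1.2], "rot": [0, 0, 0], "hand": 1},
    {"delta_pos": [0.1, -0.1, 1.2], "rot": [0, 0, 0], "hand": 1}
  ]
}}

```text
clock: 11.05
tcp_pos: [0.6199, -0.2941, 0.0033]
tcp_rot: [-0.116, 0.993, -0.0, 0.0]
force: [-0.6, 0.2, 4.2]
opening: 0.161
gripper_force: 60.3
```

Run:
```python
from h import *
go((.6205,-.2943,.10,103.3),(.41,-.3358,.10,97.2))
```

```text
now [ 0.6199 -0.2941  0.0033] yaw_y 103.3 open 0.161 t 11.05 F [-0.6  0.2  4.2]
[-0.06, -0.04, -9.67] [-0.001, 0.001, 0.0]
[21.38, 0.76, -9.68] [-0.001, 0.001, 0.107]
```

Request:
{"op": "play_rows", "data": {
  "rows": [
    {"delta_pos": [0, 0, -1], "rot": [0, 0, 0], "hand": 1},
    {"delta_pos": [0, 0, -3.5], "rot": [0, 0, 0], "hand": 1},
    {"delta_pos": [0, 0, -6.5], "rot": [0, 0, 0], "hand": 1},
    {"delta_pos": [1, 0, -9], "rot": [0, 0, 0.02], "hand": 1},
    {"delta_pos": [3.5, 0.1, -9.7], "rot": [0, 0, 0.04], "hand": 1},
    {"delta_pos": [7, 0.3, -9.7], "rot": [0, 0, 0.06], "hand": 1},
    {"delta_pos": [11, 0.4, -9.7], "rot": [0, 0, 0.08], "hand": 1},
    {"delta_pos": [15, 0.5, -9.7], "rot": [0, 0, 0.1], "hand": 1},
    {"delta_pos": [18.5, 0.7, -9.7], "rot": [0, 0, 0.107], "hand": 1},
    {"delta_pos": [20.7, 0.8, -9.7], "rot": [0, 0, 0.107], "hand": 1}
  ]
}}

```text
clock: 11.88
tcp_pos: [0.4129, -0.3335, 0.0999]
tcp_rot: [-0.062, 0.998, 0.001, -0.001]
force: [0.8, -0.1, -2.1]
opening: 0.162
gripper_force: 59.7
```

Request:
{"op": "play_rows", "data": {
  "rows": [
    {"delta_pos": [0.6, 0, 0], "rot": [0, 0, 0], "hand": 1},
    {"delta_pos": [0.6, 0, 0], "rot": [0, 0, 0], "hand": 1},
    {"delta_pos": [0.6, 0, 0], "rot": [0, 0, 0], "hand": 1}
  ]
}}

```text
clock: 12.13
tcp_pos: [0.4111, -0.3348, 0.1002]
tcp_rot: [-0.062, 0.998, -0.0, 0.001]
force: [1.4, -0.3, -2.3]
opening: 0.161
gripper_force: 59.7
```

Run:
```python
from h import *
go((.41,-.3358,.05,97.2))
im=snap('side');cv2.imwrite('pics/s3.png',cv2.resize(im[130:230,230:363,::-1],(800,600),interpolation=cv2.INTER_CUBIC))
I,P=cloud('side')
m=(P[...,2]>.082)&(P[...,2]<.115)&(abs(P[...,0]-.41)<.11)&(abs(P[...,1]+.336)<.06)&(I.min(2)>100)
q=P[m];print(len(q),np.percentile(q[:,0],[1,50,99]),np.polyfit(q[:,0],q[:,2],1),np.degrees(np.polyfit(q[:,0],q[:,1],1)[0]),q.mean(0))
```

```text
now [ 0.4111 -0.3348  0.1002] yaw_y 97.1 open 0.161 t 12.1333 F [ 1.4 -0.3 -2.3]
[0.12, -0.08, 5.02] [-0.001, 0.001, -0.001]
67 [0.33976046 0.43654465 0.48037125] [0.00275121 0.10685971] 10.427877464063151 [ 0.41113232 -0.33375233  0.10799082]
```

View pics/s3.png

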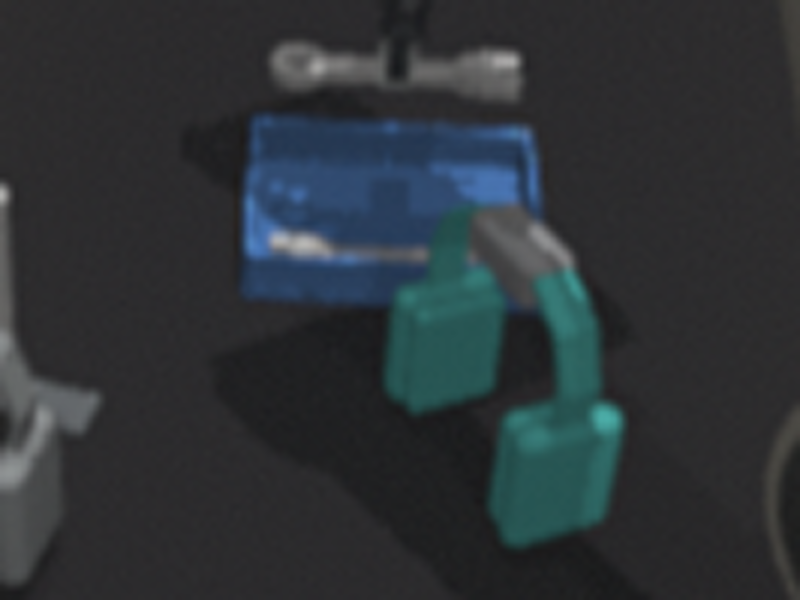

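Spanner held level over the spanner tray (400,70). I lower it.

Request:
{"op": "play_rows", "data": {
  "rows": [
    {"delta_pos": [0.1, -0.1, 1.5], "rot": [0, 0, 0], "hand": 1},
    {"delta_pos": [0.1, -0.1, 3.5], "rot": [0, 0, 0], "hand": 1},
    {"delta_pos": [0.1, -0.1, 5.5], "rot": [0, 0, 0], "hand": 1},
    {"delta_pos": [0.1, -0.1, 7], "rot": [0, 0, 0], "hand": 1},
    {"delta_pos": [0.1, -0.1, 8], "rot": [0, 0, 0], "hand": 1},
    {"delta_pos": [0.1, -0.1, 8.7], "rot": [0, 0, 0], "hand": 1},
    {"delta_pos": [0.1, -0.1, 8.7], "rot": [0, 0, 0], "hand": 1},
    {"delta_pos": [0.1, -0.1, 8.7], "rot": [0, 0, 0], "hand": 1}
  ]
}}

```text
clock: 12.85
tcp_pos: [0.4101, -0.3357, 0.0129]
tcp_rot: [-0.063, 0.998, -0.0, 0.0]
force: [0.7, -0.2, -1.9]
opening: 0.16
gripper_force: 59.7
```

Request:
{"op": "play_rows", "data": {
  "rows": [
    {"delta_pos": [0, 0, 0.2], "rot": [0, 0, 0], "hand": 1},
    {"delta_pos": [0, 0, 0.4], "rot": [0, 0, 0], "hand": 1},
    {"delta_pos": [0, 0, 0.4], "rot": [0, 0, 0], "hand": 1}
  ]
}}

```text
clock: 13.1
tcp_pos: [0.4097, -0.3358, 0.0091]
tcp_rot: [-0.063, 0.998, -0.0, 0.0]
force: [0.6, 0.5, -1.6]
opening: 0.167
gripper_force: 59.7
```

Request:
{"op": "play_rows", "data": {
  "rows": [
    {"delta_pos": [0, 0, 0.1], "rot": [0, 0, 0], "hand": 1},
    {"delta_pos": [0, 0, 0.1], "rot": [0, 0, 0], "hand": 1}
  ]
}}

```text
clock: 13.27
tcp_pos: [0.4097, -0.3359, 0.0083]
tcp_rot: [-0.063, 0.998, -0.0, 0.0]
force: [0.4, 0.7, 1.2]
opening: 0.162
gripper_force: 60.0
```

Request:
{"op": "play_rows", "data": {
  "rows": [
    {"delta_pos": [0, 0, 0], "rot": [0, 0, 0], "hand": 0.75},
    {"delta_pos": [0, 0, 0], "rot": [0, 0, 0], "hand": 0.65},
    {"delta_pos": [0, 0, 0], "rot": [0, 0, 0], "hand": 0.6},
    {"delta_pos": [0, 0, 0], "rot": [0, 0, 0], "hand": 0.6},
    {"delta_pos": [0, 0, -1], "rot": [0, 0, 0], "hand": 0.6},
    {"delta_pos": [0, 0, -3], "rot": [0, 0, 0], "hand": 0.6},
    {"delta_pos": [0, 0, -7], "rot": [0, 0, 0], "hand": 0.6},
    {"delta_pos": [0, 0, -11], "rot": [0, 0, 0], "hand": 0.3},
    {"delta_pos": [0, 0, -15], "rot": [0, 0, 0], "hand": 0},
    {"delta_pos": [0, 0, -19], "rot": [0, 0, 0], "hand": 0}
  ]
}}

```text
clock: 14.1
tcp_pos: [0.4091, -0.3352, 0.2006]
tcp_rot: [-0.063, 0.998, -0.0, 0.0]
force: [1.1, -0.2, -0.7]
opening: 0.807
gripper_force: 0.0
```

Request:
{"op": "play_rows", "data": {
  "rows": [
    {"delta_pos": [0, 0, -4], "rot": [0, 0, 0], "hand": 0},
    {"delta_pos": [0, 0, -8], "rot": [0, 0, 0], "hand": 0},
    {"delta_pos": [0, 0, -10], "rot": [0, 0, 0], "hand": 0},
    {"delta_pos": [0, 0, -10], "rot": [0, 0, 0], "hand": 0}
  ]
}}

```text
clock: 14.43
tcp_pos: [0.4107, -0.3368, 0.3043]
tcp_rot: [-0.063, 0.998, -0.004, 0.004]
force: [0.5, -0.3, -0.3]
opening: 1.003
gripper_force: 0.0
```

Run:
```python
from h import *
I,P=(snap('side'),cloud('side'))[1]
m=(P[...,2]>.009)&(P[...,2]<.03)&(abs(P[...,0]-.41)<.09)&(abs(P[...,1]+.336)<.03)&(I.min(2)>90)
q=P[m];print(len(q),q.min(0),q.max(0),np.percentile(q[:,2],[5,50,95]))
# stored bottle / loose bottle body via top
snap('top');I,P=cloud('top')
for n,c in(('loose',(.6117,.2793)),('stored',(.4553,.2973))):
    m=(np.hypot(P[...,0]-c[0],P[...,1]-c[1])<.03)&(P[...,2]>.1)&(P[...,2]<.13)
    print(n,cv2.minEnclosingCircle(P[m][:,:2].astype(np.float32)),P[m].mean(0))
for n,c in(('purple',(190,227)),('purple2',(215,183))):
    u=(np.array(c)*.64).astype(int);w=P[u[1]-25:u[1]+25,u[0]-25:u[0]+25].reshape(-1,3);w=w[(w[:,2]>.1)];print(n,np.median(w,0))
go((.55,.0,.33,60),(.6117,.28,.33,0));print(r.get_obs()['joint_positions'])
```

```text
123 [ 0.33692944 -0.35933649  0.01044923] [ 0.48110562 -0.31016081  0.0207782 ] [0.01220317 0.01587835 0.01924554]
loose ((0.6124887466430664, 0.2802256643772125), 0.018224520608782768) [0.61176344 0.27891449 0.11152159]
stored ((0.45560193061828613, 0.29854848980903625), 0.017973607406020164) [0.45573809 0.29685273 0.1155712 ]
purple [0.65061748 0.37213978 0.11215408]
purple2 [0.72142428 0.33878743 0.11249679]
now [ 0.4094 -0.3355  0.2988] yaw_y 97.2 open 1.0 t 14.5333 F [-0.2 -0.  -0.9]
[-18.14, 31.53, -3.15] [-0.001, 0.002, 0.649]
[-27.76, 58.54, -3.18] [-0.0, 0.002, 1.696]
[-8.31303723e-01  3.05581922e-01  1.38988696e+00 -5.31830459e-05
  1.44416404e+00 -2.52733574e+00]
```

The spanner lies flat in its tray. Now the bottle, gripped by its cap.

Request:
{"op": "play_rows", "data": {
  "rows": [
    {"delta_pos": [-1, 2.2, 0], "rot": [0, 0, 0.03], "hand": 0},
    {"delta_pos": [-2.6, 5.6, 0], "rot": [0, 0, 0.06], "hand": 0},
    {"delta_pos": [-4.3, 9.2, 0], "rot": [0, 0, 0.09], "hand": 0},
    {"delta_pos": [-6, 12.8, 0], "rot": [0, 0, 0.12], "hand": 0},
    {"delta_pos": [-7.7, 16.4, 0], "rot": [0, 0, 0.15], "hand": 0},
    {"delta_pos": [-9.4, 20, 0], "rot": [0, 0, 0.18], "hand": 0},
    {"delta_pos": [-11.1, 23.6, 0], "rot": [0, 0, 0.21], "hand": 0},
    {"delta_pos": [-12.8, 27.2, 0], "rot": [0, 0, 0.24], "hand": 0},
    {"delta_pos": [-14.5, 30.8, 0], "rot": [0, 0, 0.257], "hand": 0},
    {"delta_pos": [-16.2, 34.4, 0], "rot": [0, 0, 0.257], "hand": 0}
  ]
}}

```text
clock: 15.37
tcp_pos: [0.5266, 0.028, 0.2961]
tcp_rot: [0.066, 0.998, -0.0, -0.002]
force: [1.3, -0.3, -0.2]
opening: 1.003
gripper_force: 0.0
```

Run:
```python
from h import *
go((.612,.2795,.28,82.5))
```

```text
now [0.5266 0.028  0.2961] yaw_y 82.4 open 1.003 t 15.3667 F [ 1.3 -0.3 -0.2]
[-5.15, 26.06, 1.58] [-0.0, -0.004, -0.002]
```

Request:
{"op": "play_rows", "data": {
  "rows": [
    {"delta_pos": [-0.8, 3.9, 0], "rot": [0, 0, 0], "hand": 0},
    {"delta_pos": [-1.5, 7.8, 0], "rot": [0, 0, 0], "hand": 0},
    {"delta_pos": [-2.3, 11.7, 0], "rot": [0, 0, 0], "hand": 0},
    {"delta_pos": [-3.1, 15.6, 0], "rot": [0, 0, 0], "hand": 0},
    {"delta_pos": [-3.9, 19.5, 0.5], "rot": [0, 0, 0], "hand": 0},
    {"delta_pos": [-4.6, 23, 2], "rot": [0, 0, 0], "hand": 0},
    {"delta_pos": [-5, 25, 5], "rot": [0, 0, 0], "hand": 0},
    {"delta_pos": [-5.1, 25.9, 8.5], "rot": [0, 0, 0], "hand": 0},
    {"delta_pos": [-5.1, 26, 12], "rot": [0, 0, 0], "hand": 0},
    {"delta_pos": [-5.1, 26, 14], "rot": [0, 0, 0], "hand": 0}
  ]
}}

```text
clock: 16.2
tcp_pos: [0.6088, 0.2772, 0.1507]
tcp_rot: [0.065, 0.998, -0.002, -0.005]
force: [-0.4, -0.8, -0.2]
opening: 0.996
gripper_force: 0.0
```

Request:
{"op": "play_rows", "data": {
  "rows": [
    {"delta_pos": [0, 0, 0], "rot": [0, 0, 0], "hand": 0},
    {"delta_pos": [0, 0, 0], "rot": [0, 0, 0], "hand": 0}
  ]
}}

```text
clock: 16.37
tcp_pos: [0.6108, 0.2766, 0.1556]
tcp_rot: [0.066, 0.998, -0.001, -0.002]
force: [0.7, -0.6, 0.4]
opening: 0.996
gripper_force: 0.0
```

Run:
```python
from h import *
im=snap('wrist');cv2.imwrite('pics/w3.png',im[...,::-1])
I,P=cloud('wrist');I=I.astype(int)
m=(np.hypot(P[...,0]-.612,P[...,1]-.279)<.035)&(P[...,2]>.104)&(P[...,2]<.125)&(I[...,2]>I[...,0]+40)
print(m.sum(),cv2.minEnclosingCircle(P[m][:,:2].astype(np.float32)),np.median(P[m][:,2]))
go((.612,.2795,.092,82.5))
```

```text
1865 ((0.6104655861854553, 0.2801554501056671), 0.018019216135144234) 0.11102491077349777
now [0.6121 0.2768 0.1579] yaw_y 82.4 open 1.001 t 16.4167 F [0.4 0.2 1.3]
[0.04, 0.27, 6.59] [-0.0, -0.0, -0.001]
```

View pics/w3.png

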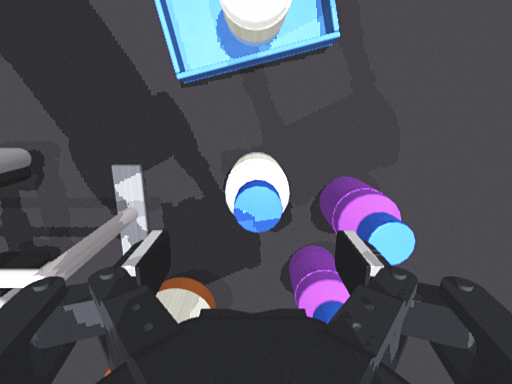

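The blue cap of the clear bottle at (258,206) is centred between the fingers, which clear the purple bottles at (390,240) and (325,310). I descend and grip.

Request:
{"op": "play_rows", "data": {
  "rows": [
    {"delta_pos": [0.1, 0.3, 1.5], "rot": [0, 0, 0], "hand": 0},
    {"delta_pos": [0.1, 0.3, 3], "rot": [0, 0, 0], "hand": 0},
    {"delta_pos": [0.1, 0.3, 4.5], "rot": [0, 0, 0], "hand": 0},
    {"delta_pos": [0.1, 0.3, 5.8], "rot": [0, 0, 0], "hand": 0},
    {"delta_pos": [0.1, 0.3, 6.4], "rot": [0, 0, 0], "hand": 0},
    {"delta_pos": [0.1, 0.3, 6.4], "rot": [0, 0, 0], "hand": 0},
    {"delta_pos": [0.1, 0.3, 6.4], "rot": [0, 0, 0], "hand": 0}
  ]
}}

```text
clock: 17.0
tcp_pos: [0.6122, 0.2802, 0.0954]
tcp_rot: [0.066, 0.998, 0.0, 0.001]
force: [0.6, 0.5, 0.1]
opening: 1.001
gripper_force: 0.0
```

Run:
```python
from h import *
go((.611,.28,.092,82.5))
```

```text
now [0.6122 0.2802 0.0954] yaw_y 82.4 open 1.001 t 17.0 F [0.6 0.5 0.1]
[0.12, -0.03, 0.34] [0.001, 0.002, -0.001]
```

Request:
{"op": "play_rows", "data": {
  "rows": [
    {"delta_pos": [0.1, 0, 0.3], "rot": [0, 0, 0], "hand": 0.2},
    {"delta_pos": [0.1, 0, 0.3], "rot": [0, 0, 0], "hand": 0.35},
    {"delta_pos": [0.1, 0, 0.3], "rot": [0, 0, 0], "hand": 0.5},
    {"delta_pos": [0.1, 0, 0.3], "rot": [0, 0, 0], "hand": 0.6},
    {"delta_pos": [0.1, 0, 0.3], "rot": [0, 0, 0], "hand": 0.8},
    {"delta_pos": [0.1, 0, 0.3], "rot": [0, 0, 0], "hand": 1},
    {"delta_pos": [0.1, 0, 0.3], "rot": [0, 0, 0], "hand": 1},
    {"delta_pos": [0.1, 0, 0.3], "rot": [0, 0, 0], "hand": 1},
    {"delta_pos": [0.1, 0, 0.3], "rot": [0, 0, 0], "hand": 1}
  ]
}}

```text
clock: 17.75
tcp_pos: [0.611, 0.2803, 0.0916]
tcp_rot: [0.066, 0.998, 0.0, 0.001]
force: [0.8, -0.5, 6.0]
opening: 0.399
gripper_force: 60.5
```

Request:
{"op": "play_rows", "data": {
  "rows": [
    {"delta_pos": [0, 0, -0.5], "rot": [0, 0, 0], "hand": 1},
    {"delta_pos": [0, 0, -1.5], "rot": [0, 0, 0], "hand": 1},
    {"delta_pos": [0, 0, -3], "rot": [0, 0, 0], "hand": 1},
    {"delta_pos": [0, 0, -5], "rot": [0, 0, 0], "hand": 1},
    {"delta_pos": [0, 0, -7.5], "rot": [0, 0, 0], "hand": 1},
    {"delta_pos": [0, 0, -10], "rot": [0, 0, 0], "hand": 1},
    {"delta_pos": [0, 0, -12], "rot": [0, 0, 0], "hand": 1},
    {"delta_pos": [0, 0, -14], "rot": [0, 0, 0], "hand": 1},
    {"delta_pos": [0, 0, -15], "rot": [0, 0, 0], "hand": 1},
    {"delta_pos": [0, 0, -15], "rot": [0, 0, 0], "hand": 1}
  ]
}}

```text
clock: 18.58
tcp_pos: [0.6112, 0.2805, 0.2437]
tcp_rot: [0.066, 0.998, 0.001, 0.002]
force: [0.4, 0.6, -2.4]
opening: 0.396
gripper_force: 59.9
```

Run:
```python
from h import *
go((.3682,.2816,.242,90))
```

```text
now [0.6112 0.2805 0.2437] yaw_y 82.5 open 0.396 t 18.5833 F [ 0.4  0.6 -2.4]
[24.1, -3.08, 0.06] [0.002, 0.004, -0.132]
```

Request:
{"op": "play_rows", "data": {
  "rows": [
    {"delta_pos": [1, -0.1, 0], "rot": [0, 0, -0.01], "hand": 1},
    {"delta_pos": [3, -0.4, 0], "rot": [0, 0, -0.03], "hand": 1},
    {"delta_pos": [6, -0.8, 0], "rot": [0, 0, -0.05], "hand": 1},
    {"delta_pos": [9.3, -1.2, 0], "rot": [0, 0, -0.07], "hand": 1},
    {"delta_pos": [12.6, -1.6, 0], "rot": [0, 0, -0.09], "hand": 1},
    {"delta_pos": [15.9, -2, 0], "rot": [0, 0, -0.11], "hand": 1},
    {"delta_pos": [19, -2.4, 0], "rot": [0, 0, -0.13], "hand": 1},
    {"delta_pos": [21.6, -2.7, 0], "rot": [0, 0, -0.13], "hand": 1},
    {"delta_pos": [23.4, -3, 0], "rot": [0, 0, -0.13], "hand": 1},
    {"delta_pos": [24.1, -3.1, 0], "rot": [0, 0, -0.13], "hand": 1}
  ]
}}

```text
clock: 19.42
tcp_pos: [0.3641, 0.2807, 0.2397]
tcp_rot: [0.0, 1.0, -0.001, -0.002]
force: [-0.0, 0.2, -2.3]
opening: 0.396
gripper_force: 60.1
```

Request:
{"op": "play_rows", "data": {
  "rows": [
    {"delta_pos": [0, 0, 0], "rot": [0, 0, 0], "hand": 1},
    {"delta_pos": [0, 0, 0], "rot": [0, 0, 0], "hand": 1}
  ]
}}

```text
clock: 19.58
tcp_pos: [0.3679, 0.2812, 0.2404]
tcp_rot: [0.001, 1.0, -0.0, 0.0]
force: [0.4, 0.4, -2.2]
opening: 0.402
gripper_force: 60.1
```

Run:
```python
from h import *
I,P=(snap('side'),cloud('side'))[1]
m=(np.hypot(P[...,0]-.368,P[...,1]-.2816)<.05)&(P[...,2]>.14)&(P[...,2]<.22)
q=P[m];print(len(q),q.min(0),q.max(0))
go((.3682,.2816,.1,90))
```

```text
530 [0.33960999 0.27912346 0.14893812] [0.39597082 0.31154    0.2199584 ]
now [0.3684 0.2812 0.2404] yaw_y 89.9 open 0.398 t 19.6333 F [-0.1  0.4 -1.9]
[0.02, 0.04, 14.04] [-0.0, 0.0, -0.002]
```

Request:
{"op": "play_rows", "data": {
  "rows": [
    {"delta_pos": [0, 0, 1], "rot": [0, 0, 0], "hand": 1},
    {"delta_pos": [0, 0, 3], "rot": [0, 0, 0], "hand": 1},
    {"delta_pos": [0, 0, 5], "rot": [0, 0, 0], "hand": 1},
    {"delta_pos": [0, 0, 7], "rot": [0, 0, 0], "hand": 1},
    {"delta_pos": [0, 0, 9], "rot": [0, 0, 0], "hand": 1},
    {"delta_pos": [0, 0, 11], "rot": [0, 0, 0], "hand": 1},
    {"delta_pos": [0, 0, 12.5], "rot": [0, 0, 0], "hand": 1},
    {"delta_pos": [0, 0, 13.4], "rot": [0, 0, 0], "hand": 1},
    {"delta_pos": [0, 0, 13.8], "rot": [0, 0, 0], "hand": 1},
    {"delta_pos": [0, 0, 13.8], "rot": [0, 0, 0], "hand": 1}
  ]
}}

```text
clock: 20.47
tcp_pos: [0.3678, 0.2809, 0.102]
tcp_rot: [0.001, 1.0, -0.0, -0.001]
force: [-0.1, 0.2, -2.3]
opening: 0.399
gripper_force: 60.1
```

Request:
{"op": "play_rows", "data": {
  "rows": [
    {"delta_pos": [0, 0, 0.2], "rot": [0, 0, 0], "hand": 1},
    {"delta_pos": [0, 0, 0.4], "rot": [0, 0, 0], "hand": 1},
    {"delta_pos": [0, 0, 0.4], "rot": [0, 0, 0], "hand": 1}
  ]
}}

```text
clock: 20.72
tcp_pos: [0.3678, 0.2813, 0.0991]
tcp_rot: [0.001, 1.0, 0.0, 0.0]
force: [-0.6, -0.3, -1.6]
opening: 0.401
gripper_force: 60.1
```

Request:
{"op": "play_rows", "data": {
  "rows": [
    {"delta_pos": [0, 0, 0.1], "rot": [0, 0, 0], "hand": 1},
    {"delta_pos": [0, 0, 0.2], "rot": [0, 0, 0], "hand": 1},
    {"delta_pos": [0, 0, 0.2], "rot": [0, 0, 0], "hand": 1}
  ]
}}

```text
clock: 20.97
tcp_pos: [0.3674, 0.2812, 0.0969]
tcp_rot: [0.001, 1.0, 0.0, 0.0]
force: [-0.9, 0.0, -1.4]
opening: 0.398
gripper_force: 60.1
```

Request:
{"op": "play_rows", "data": {
  "rows": [
    {"delta_pos": [0, 0, 0.05], "rot": [0, 0, 0], "hand": 1},
    {"delta_pos": [0, 0, 0.05], "rot": [0, 0, 0], "hand": 1}
  ]
}}

```text
clock: 21.13
tcp_pos: [0.3675, 0.2812, 0.0966]
tcp_rot: [0.001, 1.0, 0.0, 0.0]
force: [-0.7, -0.6, 1.2]
opening: 0.398
gripper_force: 60.5
```

Contact. Release and withdraw.

Request:
{"op": "play_rows", "data": {
  "rows": [
    {"delta_pos": [0, 0, 0.03], "rot": [0, 0, 0], "hand": 0.55},
    {"delta_pos": [0, 0, 0.03], "rot": [0, 0, 0], "hand": 0.45},
    {"delta_pos": [0, 0, 0.03], "rot": [0, 0, 0], "hand": 0.3},
    {"delta_pos": [0, 0, 0], "rot": [0, 0, 0], "hand": 0.1},
    {"delta_pos": [0, 0, 0], "rot": [0, 0, 0], "hand": 0},
    {"delta_pos": [0, 0, 0], "rot": [0, 0, 0], "hand": 0},
    {"delta_pos": [0, 0, -1], "rot": [0, 0, 0], "hand": 0},
    {"delta_pos": [0, 0, -3], "rot": [0, 0, 0], "hand": 0},
    {"delta_pos": [0, 0, -6], "rot": [0, 0, 0], "hand": 0},
    {"delta_pos": [0, 0, -10], "rot": [0, 0, 0], "hand": 0}
  ]
}}

```text
clock: 21.97
tcp_pos: [0.366, 0.2803, 0.1955]
tcp_rot: [0.001, 1.0, -0.001, -0.002]
force: [0.3, -0.3, 0.6]
opening: 1.0
gripper_force: 0.0
```

Request:
{"op": "play_rows", "data": {
  "rows": [
    {"delta_pos": [0, 0, -4], "rot": [0, 0, 0], "hand": 0},
    {"delta_pos": [0, 0, -8], "rot": [0, 0, 0], "hand": 0},
    {"delta_pos": [0, 0, -10], "rot": [0, 0, 0], "hand": 0},
    {"delta_pos": [0, -4, -10], "rot": [0, 0, 0], "hand": 0},
    {"delta_pos": [0, -8, -10], "rot": [0, 0, 0], "hand": 0},
    {"delta_pos": [0, -12, -10], "rot": [0, 0, 0], "hand": 0},
    {"delta_pos": [0, -16, -10], "rot": [0, 0, 0], "hand": 0},
    {"delta_pos": [0, -18, -10], "rot": [0, 0, 0], "hand": 0},
    {"delta_pos": [0, -18, -10], "rot": [0, 0, 0], "hand": 0}
  ]
}}

```text
clock: 22.72
tcp_pos: [0.3669, 0.0981, 0.2964]
tcp_rot: [0.003, 1.0, -0.001, 0.0]
force: [0.9, 0.3, 0.6]
opening: 1.0
gripper_force: 0.0
```

Run:
```python
from h import *
im=snap('side');cv2.imwrite('pics/end.png',cv2.resize(im[...,::-1],(800,600),interpolation=cv2.INTER_CUBIC));go()
```

```text
now [0.3671 0.0997 0.2965] yaw_y 89.7 open 0.997 t 22.7667 F [0.6 1.1 0.8]
```

View pics/end.png

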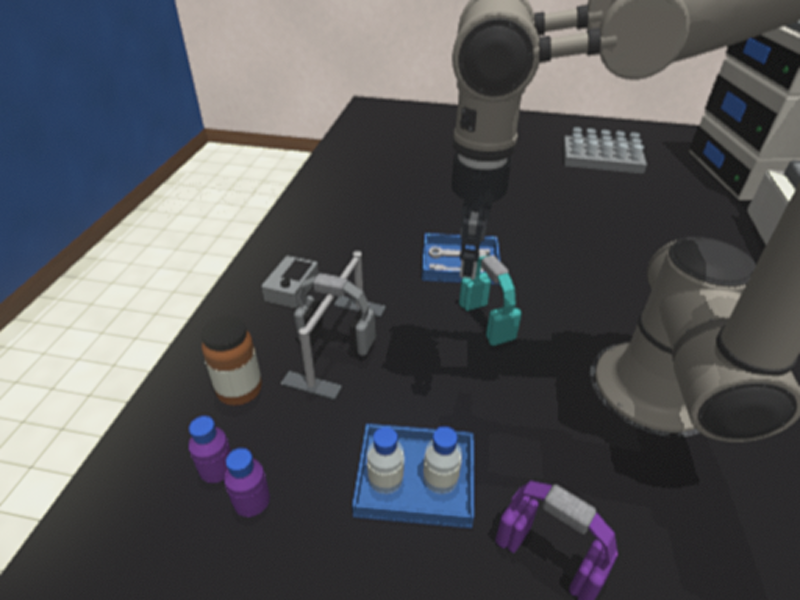

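Both bottles stand upright in their tray (385,460) and (443,460), both spanners lie in theirs (460,255), and the ear defenders hang on the bar (335,300). I'll hand it in.

```bash
python3 -c "
from bench import r
print(r.finish_job())"
```

```text
the job is handed in; nothing more can be done
None
```

The job is handed in at about 23 s: the ear defenders hang level over the bar, the loose spanner lies flat in the spanner tray, and the loose bottle stands upright in the bottle tray; I didn't touch the jar or the meter.

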